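Change over the wash pots on the bench preheater

TASK

On the repair bench, slide the finished wash pot (red lid) off the orange heating mark and onto the green cooling mark, then slide the fresh pot (yellow lid) from the white mark onto the orange heating mark, and last press its lid down until it is fully home. Each pot must stay flat on the mat the whole time, never lifted or tipped, and must end standing wholly inside its ring. Leave the jar, blower, tin and board jig where they are.

Things in the scene. Friction and masses are not known exactly. Their poses are not given: they have to be found in the camera images.
- done_pot: Finished wash pot: round closed steel pot, 90 mm diameter, wall 45 mm high, with a flat red lid (84 mm diameter, fixed, fully home) and a black disc (32 mm diameter, 4 mm high) on it, 57 mm high in all; about 0.3 to 0.6 kg. Too wide for most grippers. Origin at the centre of its underside, z up; starts on the orange mark.
- fresh_pot: Fresh wash pot: same steel pot, 90 mm diameter, wall 45 mm high, about 0.3 to 0.6 kg, with a loose flat yellow lid. Origin at the centre of its underside, z up; starts on the white mark.
- lid (a joint): How far the fresh pot's yellow lid stands above fully home, in m: 0 = fully home, starts between 0.004 and 0.0075. It slides straight down in the pot against about 6 N of friction, stays where it is left, and cannot come off (stop at 0.008).
- lid_top (a point): Top centre of the black disc (32 mm diameter, 4 mm high) in the middle of the yellow lid (84 mm diameter, 8 mm thick); when the lid is fully home it lies 57 mm above the pot's underside. Press here.
- heat_mark: Heating mark: orange ring printed on the mat, 0.6 mm thick, no step to feel: inner diameter 114 mm, outer 126 mm. Origin at its centre, on the mat's top; black and orange rings of the flush preheater inside it.
- cool_mark: Cooling mark: green ring printed on the mat, 0.6 mm thick, no step to feel: inner diameter 114 mm, outer 126 mm. Origin at its centre, on the mat's top. Starts empty.
- wait_mark: Waiting mark: white ring printed on the mat, 0.6 mm thick, no step to feel: inner diameter 114 mm, outer 126 mm. Origin at its centre, on the mat's top. The fresh pot starts here.
- flux_jar: Bystander: small amber jar with a white cap, 52 mm diameter, 52 mm high, loose. Origin at the centre of its underside.
- blower: Bystander: grey rubber air blower bulb standing nozzle up, 60 mm diameter, 64 mm high, loose. Origin at the centre of its underside.
- tip_tin: Bystander: black tip cleaner tin with brass wool on top, 62 mm diameter, 36 mm high, loose. Origin at the centre of its underside.
- board_jig: Bystander: flat aluminium board jig with a green circuit board on it, lying on the far side, 40 mm (its x) by 120 mm (its y), 10 mm high, loose. Origin at the centre of its underside.
- mat: Blue silicone bench mat, 540 mm (x) by 960 mm (y), 4 mm thick, fixed; its top is 4 mm above the bench (z = 0.004) and everything here stands on it. Origin at the centre of its underside.

How it is judged:
By the outcome, as a careful person would: the job done as asked, in the order asked, and still so for the second after the job is handed in, with the robot touching nothing.
It also fails if it takes over 67 s, if anything falls off the work surface, if the arm or the gripper's body presses on something with over 40 N, if the wrist force passes 120 N, or if a joint passes its speed limit or range.

ROBOT

A 6-joint arm with a two-finger parallel gripper is mounted at the origin on the work surface. World frame = base frame: x ahead of the robot, y to its left, z up, the work surface at z = 0. Lengths are in m, angles in rad, forces in N, time in s.
With the tool pointing down it reaches from about 0.3 to 0.775 m from the base axis. Payload 14.6 kg.
Tool frame: the origin (TCP) lies at the very end of the fingers, on their centre line; the grasp point (between the pads) lies 19 mm behind it; z points along the fingers, y is the line along which they close (so a half turn about z gives the same grasp; the last joint's range is limited). The gripper opens to 94 mm and grips with 3 to 60 N. Pads are 16 mm wide; open, the fingers measure 119 mm over their backs; the gripper's body (75 mm by 177 mm) begins 78 mm behind the grasp point.
Start: joints at [1.116, 0.3, 1.521, -0, 1.321, -0.067], TCP at [0.208, 0.509, 0.205] pointing down, gripper open.
Joint ranges: [-3.03, 3.03], [-0.79, 2.21], [0.23, 2.52], [-1.04, 4.18], [0, 3.07], [-2.55, 2.55]. Speed limits (rad/s): [2.22, 2.22, 2.57, 3.14, 3.14, 3.14].

INTERFACE

Orientations are given as [roll, pitch, yaw] about the fixed x, y, z axes, in that order (R = Rz(yaw) Ry(pitch) Rx(roll)).
In Python, from station import ctrl gives the robot as it stands. The module is installed in compiled form; this text tells all that it offers.
- The arm moves only by the tool step_arm, never from a script. Its argument "deltas" is a list of rows, each an object with "dp": the shift along the tool's x, y, z scaled (see below), a list of three; "twist": the turn about the tool's z scaled (see below). In form: [{"dp": [tx, ty, tz], "twist": twist}, ...]. A call has 1 to 12 rows; each row shifts and turns the commanded pose from where the row before left it, along the tool's axes as they then stand; what a row does not reach is not made up. The controller multiplies each number of a shift by 0.04 m and each number of a turn by 4 degrees. A row lasts 1/10 s, in which the tool goes at most 50 mm and 8.59 degrees, less where a joint would pass 70% of its speed; a pose out of reach is approached as far as the arm can. A call with a number of a shift or a turn outside -1 to 1 is refused whole. A call with a gripper value outside its range is refused whole. "gripper" is the opening, from -1 (shut) to 1 (fully open), set as the call begins (left out, the last holds). The fingers move at their own pace and stop on an object; "squeeze" is the grip in N (left out, the last holds). Time passes only in rows, so rows that do not move let the fingers close. It gives the time, the measured TCP pose, the force, the opening and the grip force at its end, in the units of the state.
- ctrl.get_obs(): the state, without advancing time (a new reading comes with each control period).
- ctrl.camera(name): name is "scene" or "top" or "wrist"; returns (picture, depth): 400x640x3 uint8, red, green, blue; 400x640 float32, m along the optical axis (not along the pixel's ray), 0 where there is no reading.
- ctrl.get_calibration(name): a dict with "fx", "fy", "cx", "cy" (pixels), "world_to_cam" (4x4, takes a point from world to camera coordinates); the wrist camera has in their place "hand_eye" (4x4, takes a point from camera to tool coordinates, whose origin is the TCP and whose axes are the flange's). Camera axes: x right, y down, z forward; pixel columns grow to the right and rows downward; lengths in m; the calibration is good to about 2 mm. The wrist camera is an equidistant fisheye: a pixel r from the principal point sees the ray r / f radians off the axis. A picture is of the moment at which its call begins: read the wrist's pose just before it. get_calibration takes no time and is no camera call.
- ctrl.hand_in(): hands the job in; it is judged then, once.
Trained networks look in the newest picture that a camera, given by its name, has taken for a name from the list of things; names that differ only in an ending like _2 or _b are one class to them, and where a whole thing is asked for, a point or a joint stands for the part that bears it (a point fixed in the world has none). Each returns a list of dicts, best first, with "conf" (0 to 1); they miss things now and then, are a little off and sometimes report something else, mostly with a low value. They report only what shows in the picture. A call takes as long as a camera call.
- ctrl.spot_in(camera, label): "rect" ([left, top, right, bottom] as shares, 0 to 1, of the picture: columns of its width, rows of its height, round what is visible of it).
- ctrl.cut_out(camera, label): "pixels" (400x640 bool, what is visible of it) and "rect" ([left, top, right, bottom] as shares, 0 to 1, of the picture: columns of its width, rows of its height, round what is visible of it).
The state is a dict: "time_s": time; "qpos": joint angles; "joint_vel": joint speeds; "tau": joint torques, N m; "ee_pos": TCP position; "eef_rot": TCP orientation; "force": force on the tool from outside, world axes, zero at the start; "moment": the same for the moment, N m; "grip_width": finger opening in m; "grip_force": force on a finger pad.
Only numpy, scipy, OpenCV 4.12 (cv2) and the standard library are available. Lean on these libraries where they do the work, as an engineer would, in place of code of your own. Each camera call takes 0.05 s, during which the arm holds its last target. There are 200 camera calls.

## Working session

There is one attempt and no reset: what is moved stays moved. The work goes in short steps, Python scripts to look and compute and a tool call to move; the robot and the scene stay as the last step left them, time stands still between calls to the robot, and variables do not carry over. Pictures are saved under pics/ and viewed, at most 10 in all, crops included, and the job is handed in when it is done.

Besides the shell and the picture viewer there is one more tool, called after "Call:" as name(argument=value, ...) on one line, values as JSON. step_arm: Moves the arm, as the interface text tells. Its arguments: {"type":"object","properties":{"deltas":{"type":"array"},"gripper":{"type":"number"},"squeeze":{"type":"number"}},"required":["deltas"]}

```bash
mkdir -p pics
cat > h.py <<'E'
import numpy as np, cv2
from station import ctrl
def pts(cam,mask,depth):
    c=ctrl.get_calibration(cam); v,u=np.nonzero(mask&(depth>0)); z=depth[v,u]
    P=np.stack([(u-c["cx"])/c["fx"]*z,(v-c["cy"])/c["fy"]*z,z,np.ones_like(z)])
    return (np.linalg.inv(c["world_to_cam"])@P)[:3].T
def circ(P):
    A=np.c_[2*P[:,:2],np.ones(len(P))]; s=np.linalg.lstsq(A,(P[:,:2]**2).sum(1),rcond=None)[0]
    return s[:2],np.sqrt(s[2]+s[0]**2+s[1]**2)
E
python3 - <<'E'
from h import *
np.set_printoptions(precision=4,suppress=True)
o=ctrl.get_obs(); print({k:np.round(v,3) for k,v in o.items()})
img,d=ctrl.camera("top"); cv2.imwrite("pics/top0.png",img[:,:,::-1])
np.savez("top0.npz",img=img,d=d)
for n in ["done_pot","fresh_pot","lid_top","heat_mark","cool_mark","wait_mark","flux_jar","blower","tip_tin","board_jig"]:
    for r in ctrl.cut_out("top",n)[:2]:
        P=pts("top",r["pixels"],d)
        if len(P)<5: continue
        zt=np.percentile(P[:,2],[2,50,98]); lo,hi=np.percentile(P,1,axis=0),np.percentile(P,99,axis=0)
        print(n,round(r["conf"],2),len(P),"z",zt,"mid",((lo+hi)/2)[:2],"size",(hi-lo)[:2],"px",np.round(np.array(r["rect"])*[640,400,640,400]))
E
```

```text
{'time_s': np.float64(0.0), 'qpos': array([ 1.116,  0.3  ,  1.522,  0.   ,  1.321, -0.067]), 'joint_vel': array([ 0.002,  0.001,  0.   , -0.001,  0.001,  0.001]), 'tau': array([ -0.   , -53.181, -35.273,   0.071,   0.024,  -0.   ]), 'ee_pos': array([0.208, 0.509, 0.205]), 'eef_rot': array([-3.14 , -0.   ,  2.754]), 'force': array([-0.586, -0.279, -0.002]), 'moment': array([-0.025, -0.004,  0.029]), 'grip_force': np.float64(0.0), 'grip_width': np.float64(0.094)}
done_pot 0.94 1487 z [0.0185 0.0575 0.0637] mid [0.6234 0.0117] size [0.0865 0.084 ] px [283. 157. 330. 201.]
done_pot 0.53 682 z [0.0261 0.0392 0.0439] mid [ 0.4124 -0.0817] size [0.0582 0.0582] px [339. 264. 374. 294.]
fresh_pot 0.81 1594 z [0.0229 0.0617 0.0676] mid [0.529  0.2573] size [0.0844 0.0843] px [166. 207. 215. 249.]
lid_top 0.89 1334 z [0.0557 0.0621 0.0678] mid [0.53   0.2594] size [0.0782 0.0802] px [168. 202. 212. 247.]
heat_mark 0.94 428 z [0.0005 0.005  0.0086] mid [0.6283 0.0115] size [0.1212 0.1234] px [279. 149. 340. 206.]
cool_mark 0.55 349 z [0.0009 0.005  0.0084] mid [ 0.4637 -0.3024] size [0.1211 0.1221] px [425. 223. 484. 282.]
wait_mark 0.56 492 z [0.0015 0.0055 0.0594] mid [0.5247 0.2606] size [0.1211 0.1238] px [164. 199. 222. 259.]
flux_jar 0.9 558 z [0.0036 0.0557 0.0601] mid [0.6463 0.146 ] size [0.0551 0.0577] px [233. 158. 260. 184.]
flux_jar 0.39 283 z [0.0013 0.005  0.0085] mid [0.6294 0.0186] size [0.124  0.1084] px [278. 150. 333. 206.]
blower 0.8 592 z [0.0285 0.0465 0.0667] mid [ 0.6309 -0.1504] size [0.0553 0.0538] px [368. 162. 395. 186.]
tip_tin 0.62 645 z [0.0287 0.0394 0.0439] mid [ 0.4132 -0.0809] size [0.056  0.0568] px [338. 264. 371. 292.]
board_jig 0.79 1040 z [0.0038 0.0133 0.0186] mid [0.7864 0.0534] size [0.046 0.117] px [259.  94. 313. 120.]
```

View pics/top0.png

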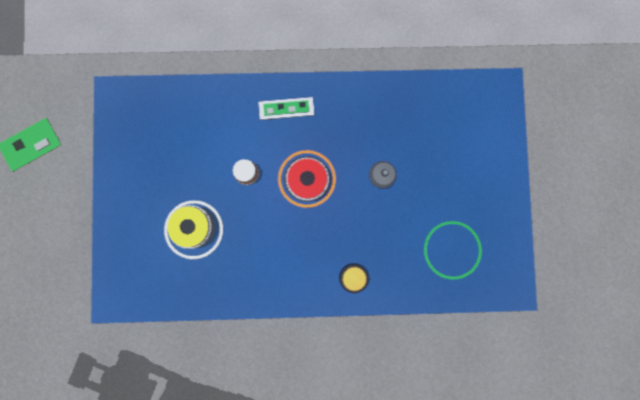

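The top view shows the red-lidded pot at (307,179) in the orange ring, the yellow-lidded pot at (189,227) in the white ring and the empty green ring at (453,250). The jar is at (245,171), the blower at (383,174), the tin at (354,278) and the jig at (287,108). Next I'll refine these positions with circle fits, then push with the two fingers as a cradle.

```bash
cat >> h.py <<'E'
def atz(cam,mask,z):
    """pixels of mask intersected with plane z"""
    c=ctrl.get_calibration(cam); T=np.linalg.inv(c["world_to_cam"]); v,u=np.nonzero(mask)
    r=T[:3,:3]@np.stack([(u-c["cx"])/c["fx"],(v-c["cy"])/c["fy"],np.ones(len(u))]); o=T[:3,3]
    return (o[:,None]+r*((z-o[2])/r[2])).T
def enc(mask,z):
    m=mask.astype(np.uint8); n,l,s,_=cv2.connectedComponentsWithStats(m); k=1+np.argmax(s[1:,4]); P=atz("top",l==k,z)[:,:2].astype(np.float32)
    (c,r)=cv2.minEnclosingCircle(P); return P.mean(0),np.array(c),r
def look(img):
    h=cv2.cvtColor(img,cv2.COLOR_RGB2HSV); H,S,V=[h[...,i].astype(int) for i in range(3)]
    out={}
    for n,m,z in [("red",(S>150)&((H<5)|(H>172)),.057),("yel",(H>24)&(H<34)&(S>150)&(V>120),.063),
      ("orange",(H>=7)&(H<20)&(S>110)&(V>150),.0045),("green",(H>50)&(H<85)&(S>110)&(V>80),.0045),("white",(S<70)&(V>190),.0045)]:
        m=m.copy(); m[:125]=0; m[320:]=0; m[:,:100]=0; m[:,520:]=0
        if n=="white": m[:195]=0
        if n=="orange": m[:,345:]=0
        if m.sum()<30: continue
        out[n]=e=enc(m,z); f=circ(atz("top",m,z)) if z<.01 else None
        print(n,m.sum(),"mean",e[0],"encl",e[1],round(e[2],4),"fit",f)
    return out
E
python3 - <<'E'
from h import *
np.set_printoptions(precision=4,suppress=True)
look(np.load("top0.npz")["img"])
E
```

```text
red 960 mean [0.6231 0.0114] encl [0.6233 0.0115] 0.04 fit None
yel 878 mean [0.5295 0.259 ] encl [0.5291 0.259 ] 0.0387 fit None
orange 326 mean [0.6285 0.0106] encl [0.6288 0.0127] 0.0623 fit (array([0.6289, 0.0129]), np.float64(0.06001962412086891))
green 447 mean [ 0.4638 -0.3014] encl [ 0.4642 -0.3014] 0.063 fit (array([ 0.4643, -0.3013]), np.float64(0.060145192102745146))
white 565 mean [0.5233 0.2629] encl [0.5238 0.2617] 0.0638 fit (array([0.5258, 0.2557]), np.float64(0.06122892703887715))
```

```bash
cat >> h.py <<'E'
def plan(targets, start=None, nd=2):
    """targets: (x,y,z,yaw_deg,rows). prints rows of scaled steps."""
    if start is None:
        o=ctrl.get_obs(); start=[*o["ee_pos"],np.degrees(o["eef_rot"][2])]
    x,y,z,a=map(float,start); k=0
    for X,Y,Z,A,n in targets:
        for i in range(n):
            f=1/(n-i); dA=((A-a+180)%360-180)*f; t=np.radians(a); dx,dy=(X-x)*f,(Y-y)*f
            dp=[dx*np.cos(t)+dy*np.sin(t), dx*np.sin(t)-dy*np.cos(t), -(Z-z)*f]
            q=[round(v/.04,nd)+0. for v in dp]; w=round(-dA/4,nd)+0.
            if max(map(abs,q+[w]))>1: print("TOO BIG",end=" ")
            print('{"dp":[%g,%g,%g],"twist":%g},'%(*q,w),end="\n" if (k+1)%12 else "\n\n"); k+=1
            d=np.array(q)*.04; x+=d[0]*np.cos(t)+d[1]*np.sin(t); y+=d[0]*np.sin(t)-d[1]*np.cos(t); z-=d[2]; a-=4*w
    print("end",x,y,z,a)
E
python3 - <<'E'
from h import *
S=np.array([.623,.0115]); h=np.radians(48); b=S+.062*np.array([np.cos(h),np.sin(h)]); print(b)
plan([(*b,.12,48,30),(*b,.012,48,6)])
E
```

```text
[0.6644861  0.05757498]
{"dp":[-0.49,-0.2,0.07],"twist":0.91},
{"dp":[-0.51,-0.17,0.07],"twist":0.91},
{"dp":[-0.52,-0.14,0.07],"twist":0.92},
{"dp":[-0.52,-0.11,0.07],"twist":0.91},
{"dp":[-0.53,-0.07,0.07],"twist":0.92},
{"dp":[-0.53,-0.04,0.07],"twist":0.91},
{"dp":[-0.54,-0.01,0.07],"twist":0.92},
{"dp":[-0.53,0.03,0.07],"twist":0.91},
{"dp":[-0.53,0.06,0.07],"twist":0.92},
{"dp":[-0.53,0.1,0.07],"twist":0.91},
{"dp":[-0.52,0.13,0.07],"twist":0.92},
{"dp":[-0.51,0.16,0.07],"twist":0.91},

{"dp":[-0.5,0.2,0.07],"twist":0.92},
{"dp":[-0.48,0.23,0.07],"twist":0.91},
{"dp":[-0.47,0.26,0.07],"twist":0.92},
{"dp":[-0.45,0.29,0.07],"twist":0.91},
{"dp":[-0.43,0.31,0.07],"twist":0.92},
{"dp":[-0.41,0.34,0.07],"twist":0.91},
{"dp":[-0.39,0.37,0.07],"twist":0.92},
{"dp":[-0.37,0.39,0.07],"twist":0.91},
{"dp":[-0.34,0.41,0.07],"twist":0.92},
{"dp":[-0.31,0.44,0.07],"twist":0.91},
{"dp":[-0.28,0.45,0.07],"twist":0.92},
{"dp":[-0.25,0.47,0.08],"twist":0.91},

{"dp":[-0.23,0.49,0.07],"twist":0.92},
{"dp":[-0.19,0.5,0.08],"twist":0.91},
{"dp":[-0.16,0.51,0.07],"twist":0.92},
{"dp":[-0.13,0.52,0.08],"twist":0.91},
{"dp":[-0.09,0.53,0.07],"twist":0.92},
{"dp":[-0.06,0.53,0.08],"twist":0.91},
{"dp":[0,0,0.45],"twist":0},
{"dp":[0,0,0.45],"twist":0},
{"dp":[0,0,0.45],"twist":0},
{"dp":[0,0,0.45],"twist":0},
{"dp":[0,0,0.45],"twist":0},
{"dp":[0,0,0.45],"twist":0},

end 0.6644869630218668 0.05779957605365695 0.011840045066471225 48.01908926224573
```

Call:
step_arm(deltas=[{"dp": [-0.5,-0.2,0.05],"twist": 0.9},{"dp": [-0.5,-0.15,0.05],"twist": 0.9},{"dp": [-0.5,-0.15,0.05],"twist": 0.9},{"dp": [-0.5,-0.1,0.05],"twist": 0.9},{"dp": [-0.5,-0.1,0.05],"twist": 0.9},{"dp": [-0.5,-0.05,0.05],"twist": 0.9},{"dp": [-0.5,0,0.05],"twist": 0.9},{"dp": [-0.5,0.05,0.05],"twist": 0.9},{"dp": [-0.5,0.05,0.05],"twist": 0.9},{"dp": [-0.5,0.1,0.05],"twist": 0.9},{"dp": [-0.5,0.15,0.05],"twist": 0.9},{"dp": [-0.5,0.15,0.05],"twist": 0.9}], gripper=0.5)

```text
time_s: 1.75
ee_pos: [0.385, 0.3365, 0.1814]
eef_rot: [3.141, -0.0, 1.997]
force: [-0.1, -0.4, 0.0]
grip_width: 0.0705
grip_force: 0.0
```

Call:
step_arm(deltas=[{"dp": [-0.5,0.2,0.05],"twist": 0.9},{"dp": [-0.5,0.25,0.05],"twist": 0.9},{"dp": [-0.45,0.25,0.05],"twist": 0.9},{"dp": [-0.45,0.3,0.05],"twist": 0.9},{"dp": [-0.45,0.3,0.05],"twist": 0.9},{"dp": [-0.4,0.35,0.05],"twist": 0.9},{"dp": [-0.4,0.35,0.05],"twist": 0.9},{"dp": [-0.35,0.4,0.05],"twist": 0.9},{"dp": [-0.35,0.4,0.05],"twist": 0.9},{"dp": [-0.3,0.45,0.05],"twist": 0.9},{"dp": [-0.3,0.45,0.05],"twist": 0.9},{"dp": [-0.25,0.45,0.05],"twist": 0.9}])

```text
time_s: 2.95
ee_pos: [0.5705, 0.1591, 0.1573]
eef_rot: [-3.142, 0.0, 1.243]
force: [-1.1, 0.2, -0.6]
grip_width: 0.0702
grip_force: 0.0
```

Run:
```python
from h import *
o=ctrl.get_obs(); print(o["ee_pos"],np.degrees(o["eef_rot"]),o["grip_width"],o["time_s"])
S=np.array([.623,.0115]); h=np.radians(48); b=S+.062*np.array([np.cos(h),np.sin(h)]); print(b)
plan([(*b,.13,48,8),(*b,.08,48,2)])
```

```text
[0.57051238 0.15911166 0.15732672] [-1.79998992e+02  1.99284242e-03  7.12278813e+01] 0.07022399289409244 2.95
[0.6644861  0.05757498]
{"dp":[-0.21,0.38,0.09],"twist":0.73},
{"dp":[-0.19,0.39,0.08],"twist":0.73},
{"dp":[-0.16,0.4,0.09],"twist":0.72},
{"dp":[-0.15,0.41,0.08],"twist":0.73},
{"dp":[-0.12,0.41,0.09],"twist":0.72},
{"dp":[-0.1,0.42,0.08],"twist":0.73},
{"dp":[-0.08,0.42,0.09],"twist":0.72},
{"dp":[-0.07,0.43,0.08],"twist":0.73},
{"dp":[0,0,0.63],"twist":0},
{"dp":[0,0,0.62],"twist":0},
end 0.6643551097978042 0.05753140978616713 0.08012671778004248 47.98788128394221
```

Call:
step_arm(deltas=[{"dp": [-0.2,0.35,0.1],"twist": 0.7},{"dp": [-0.2,0.35,0.1],"twist": 0.7},{"dp": [-0.15,0.4,0.1],"twist": 0.7},{"dp": [-0.15,0.4,0.1],"twist": 0.7},{"dp": [-0.1,0.4,0.1],"twist": 0.7},{"dp": [-0.1,0.4,0.1],"twist": 0.7},{"dp": [-0.1,0.4,0.1],"twist": 0.7},{"dp": [-0.1,0.4,0.1],"twist": 0.7},{"dp": [0,0,0.6],"twist": 0},{"dp": [0,0,0.5],"twist": 0},{"dp": [0,0,0],"twist": 0}])

```text
time_s: 4.05
ee_pos: [0.6574, 0.0609, 0.0783]
eef_rot: [-3.138, 0.003, 0.853]
force: [-0.3, 0.5, -0.5]
grip_width: 0.0703
grip_force: 0.0
```

Run:
```python
from h import *
S=np.array([.623,.0115]); h=np.radians(48); b=S+.062*np.array([np.cos(h),np.sin(h)]); print(b)
o=ctrl.get_obs(); print(o["ee_pos"],np.degrees(o["eef_rot"]))
plan([(*b,.012,48,4)])
```

```text
[0.6644861  0.05757498]
[0.65737156 0.06089946 0.07834868] [-179.79901174    0.19310108   48.87246485]
{"dp":[0.01,0.05,0.41],"twist":0.05},
{"dp":[0.01,0.05,0.42],"twist":0.06},
{"dp":[0.02,0.04,0.41],"twist":0.05},
{"dp":[0.02,0.05,0.42],"twist":0.06},
end 0.6646596668738803 0.05766633782427121 0.01194868291188977 47.99246485408217
```

Call:
step_arm(deltas=[{"dp": [0,0.1,0.3],"twist": 0.1},{"dp": [0,0.1,0.4],"twist": 0.1},{"dp": [0.05,0,0.4],"twist": 0},{"dp": [0,0,0.4],"twist": 0},{"dp": [0,0,0.1],"twist": 0},{"dp": [0,0,0],"twist": 0}])

```text
time_s: 4.65
ee_pos: [0.6653, 0.0579, 0.0165]
eef_rot: [-3.141, 0.001, 0.841]
force: [-0.3, 0.2, 0.2]
grip_width: 0.0707
grip_force: 0.0
```

```bash
cat >> h.py <<'E'
def push(P, off=.0363, step=.014, stop=None):
    """pot path P: list of (x,y,heading_deg,rows); tool follows off behind, tool yaw = heading+180"""
    t=[]
    for x,y,h,n in P:
        a=np.radians(h); t.append((x-off*np.cos(a),y-off*np.sin(a),stop or .012,h+180,n))
    plan(t)
E
python3 - <<'E'
from h import *
o=ctrl.get_obs(); print(o["ee_pos"],np.degrees(o["eef_rot"]))
push([(.623,.0115,-132,3),(.565,-.052,-132,5),(.522,-.125,-115,6),(.478,-.257,-107,9),(.464,-.3015,-107,7)])
E
```

```text
[0.66533285 0.05789148 0.01647701] [-1.79938661e+02  5.88480657e-02  4.81890057e+01]
{"dp":[-0.22,0,0.04],"twist":0.02},
{"dp":[-0.22,-0.01,0.04],"twist":0.01},
{"dp":[-0.22,0,0.03],"twist":0.02},
{"dp":[-0.43,0,0],"twist":0},
{"dp":[-0.43,0,0],"twist":0},
{"dp":[-0.43,-0.01,0],"twist":0},
{"dp":[-0.43,0,0],"twist":0},
{"dp":[-0.43,-0.01,0],"twist":0},
{"dp":[-0.35,0.03,0],"twist":-0.71},
{"dp":[-0.35,0.01,0],"twist":-0.71},
{"dp":[-0.36,-0.01,0],"twist":-0.71},
{"dp":[-0.35,-0.03,0],"twist":-0.71},

{"dp":[-0.35,-0.04,0],"twist":-0.71},
{"dp":[-0.35,-0.06,0],"twist":-0.7},
{"dp":[-0.39,0.03,0],"twist":-0.22},
{"dp":[-0.39,0.02,0],"twist":-0.22},
{"dp":[-0.38,0.02,0],"twist":-0.22},
{"dp":[-0.39,0.01,0],"twist":-0.22},
{"dp":[-0.39,0.01,0],"twist":-0.22},
{"dp":[-0.38,0,0],"twist":-0.23},
{"dp":[-0.39,-0.01,0],"twist":-0.22},
{"dp":[-0.38,-0.01,0],"twist":-0.23},
{"dp":[-0.39,-0.01,0],"twist":-0.22},
{"dp":[-0.17,0,0],"twist":0},

{"dp":[-0.17,0,0],"twist":0},
{"dp":[-0.16,0,0],"twist":0},
{"dp":[-0.17,0,0],"twist":0},
{"dp":[-0.16,0,0],"twist":0},
{"dp":[-0.17,-0.01,0],"twist":0},
{"dp":[-0.16,0,0],"twist":0},
end 0.4747760387767533 -0.26678717947723296 0.012077010873934833 72.98900574785611
```

Call:
step_arm(deltas=[{"dp": [-0.2,0,0],"twist": 0},{"dp": [-0.2,0,0],"twist": 0},{"dp": [-0.25,0,0],"twist": 0},{"dp": [-0.4,0,0],"twist": 0},{"dp": [-0.4,0,0],"twist": 0},{"dp": [-0.4,0,0],"twist": 0},{"dp": [-0.4,0,0],"twist": 0},{"dp": [-0.4,0,0],"twist": 0},{"dp": [-0.2,0,0],"twist": 0},{"dp": [0,0,0],"twist": 0}])

```text
time_s: 5.65
ee_pos: [0.5893, -0.028, 0.0179]
eef_rot: [3.141, -0.0, 0.84]
force: [0.7, 0.3, -0.2]
grip_width: 0.0706
grip_force: 0.0
```

Run:
```python
from h import *
o=ctrl.get_obs(); print(o["ee_pos"],np.degrees(o["eef_rot"]))
img,d=ctrl.camera("top"); cv2.imwrite("pics/top1.png",img[:,:,::-1]); look(img)
push([(.522,-.125,-115,6),(.478,-.257,-107,9),(.464,-.3015,-107,7)])
```

```text
[ 0.5893127  -0.0279982   0.01793842] [ 1.79978540e+02 -6.25645042e-03  4.81192530e+01]
yel 601 mean [0.5344483  0.26841018] encl [0.52929819 0.25874409] 0.0384 fit None
orange 219 mean [0.65292734 0.03750418] encl [0.62921822 0.01278528] 0.0621 fit (array([0.63308094, 0.01425381]), np.float64(0.053752305927198415))
green 449 mean [ 0.46378335 -0.30133778] encl [ 0.46420091 -0.30110794] 0.0631 fit (array([ 0.4643226 , -0.30132637]), np.float64(0.06014572240208517))
white 599 mean [0.5238475 0.2629739] encl [0.52401823 0.26155308] 0.0638 fit (array([0.52401955, 0.26137179]), np.float64(0.05973089733439029))
{"dp":[-0.35,0.02,0.02],"twist":-0.7},
{"dp":[-0.35,0,0.03],"twist":-0.7},
{"dp":[-0.34,-0.02,0.02],"twist":-0.7},
{"dp":[-0.34,-0.03,0.03],"twist":-0.7},
{"dp":[-0.34,-0.05,0.02],"twist":-0.71},
{"dp":[-0.35,-0.07,0.03],"twist":-0.7},
{"dp":[-0.38,0.03,0],"twist":-0.22},
{"dp":[-0.39,0.02,0],"twist":-0.22},
{"dp":[-0.39,0.02,0],"twist":-0.22},
{"dp":[-0.38,0.01,0],"twist":-0.22},
{"dp":[-0.39,0.01,0],"twist":-0.22},
{"dp":[-0.38,0,0],"twist":-0.23},

{"dp":[-0.39,0,0],"twist":-0.22},
{"dp":[-0.38,-0.01,0],"twist":-0.23},
{"dp":[-0.39,-0.02,0],"twist":-0.22},
{"dp":[-0.17,0,0],"twist":0},
{"dp":[-0.17,0,0],"twist":0},
{"dp":[-0.16,0,0],"twist":0},
{"dp":[-0.17,0,0],"twist":0},
{"dp":[-0.16,0,0],"twist":0},
{"dp":[-0.17,-0.01,0],"twist":0},
{"dp":[-0.16,0,0],"twist":0},
end 0.47469760911202846 -0.26664648643360944 0.011859373344571721 72.98377524532988
```

View pics/top1.png

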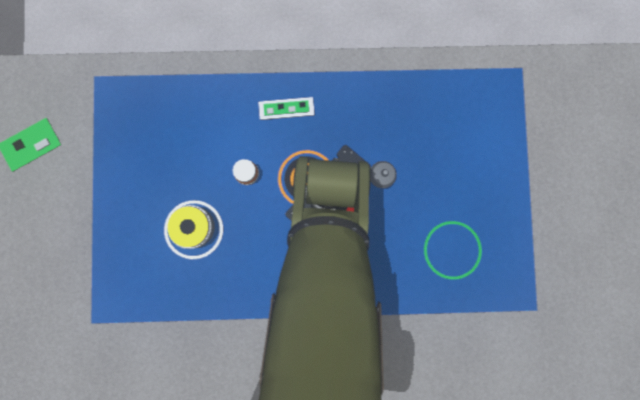

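The arm now hides the pot from the top camera, with only a red sliver showing at (350,210). The bystanders haven't moved. I'll carry on with the push and use the wrist camera to check near the end.

Call:
step_arm(deltas=[{"dp": [-0.35,0,0.05],"twist": -0.7},{"dp": [-0.35,0,0.05],"twist": -0.7},{"dp": [-0.35,0,0],"twist": -0.7},{"dp": [-0.35,-0.05,0],"twist": -0.7},{"dp": [-0.35,-0.05,0],"twist": -0.7},{"dp": [-0.35,-0.05,0],"twist": -0.7},{"dp": [-0.4,0,0],"twist": -0.2},{"dp": [-0.4,0,0],"twist": -0.2},{"dp": [-0.4,0,0],"twist": -0.2},{"dp": [-0.35,0,0],"twist": -0.2},{"dp": [-0.2,0,0],"twist": -0.2},{"dp": [0,0,0],"twist": 0}])

```text
time_s: 6.9
ee_pos: [0.5099, -0.1573, 0.0146]
eef_rot: [3.139, -0.0, 1.204]
force: [2.7, 0.2, 3.3]
grip_width: 0.0705
grip_force: 2.0
```

Run:
```python
from h import *
o=ctrl.get_obs(); print(o["ee_pos"],np.degrees(o["eef_rot"]),o["force"])
img,d=ctrl.camera("wrist"); cv2.imwrite("pics/w1.png",img[:,:,::-1]); np.savez("w1.npz",img=img,d=d)
for n in ["done_pot","cool_mark"]:
    for r in ctrl.cut_out("wrist",n)[:2]: print(n,r["conf"],np.array(r["rect"])*[640,400,640,400])
print(ctrl.get_calibration("wrist"))
push([(.478,-.257,-107,6),(.464,-.3015,-107,7)])
```

```text
[ 0.50994914 -0.15730701  0.01456155] [ 1.79841236e+02 -2.85510717e-02  6.89954387e+01] [2.73376941 0.21784409 3.3067151 ]
done_pot 0.85 [249.792 226.4   391.808 375.12 ]
cool_mark 0.6 [262.72  351.4   399.424 375.12 ]
{'fx': 309.70691628693146, 'fy': 309.70691628693146, 'cx': 320.4785693221287, 'cy': 198.9524955412244, 'hand_eye': array([[ 1.37719990e-03, -9.58310767e-01, -2.85724653e-01,
         8.29916832e-02],
       [ 9.99999022e-01,  1.25059404e-03,  6.25570179e-04,
         1.33775970e-03],
       [-2.42165090e-04, -2.85725236e-01,  9.58311552e-01,
        -1.79148750e-01],
       [ 0.00000000e+00,  0.00000000e+00,  0.00000000e+00,
         1.00000000e+00]])}
{"dp":[-0.29,0.02,0.01],"twist":-0.17},
{"dp":[-0.29,0.01,0.01],"twist":-0.17},
{"dp":[-0.28,0.01,0.01],"twist":-0.16},
{"dp":[-0.29,0,0.01],"twist":-0.17},
{"dp":[-0.28,0,0],"twist":-0.16},
{"dp":[-0.29,0,0.01],"twist":-0.17},
{"dp":[-0.17,0,0],"twist":0},
{"dp":[-0.17,0,0],"twist":0},
{"dp":[-0.16,0,0],"twist":0},
{"dp":[-0.17,0,0],"twist":0},
{"dp":[-0.16,0,0],"twist":0},
{"dp":[-0.17,0,0],"twist":0},

{"dp":[-0.16,-0.01,0],"twist":0},
end 0.4745652245679516 -0.2666395545168674 0.011964153261964325 73.00556462422391
```

View pics/w1.png

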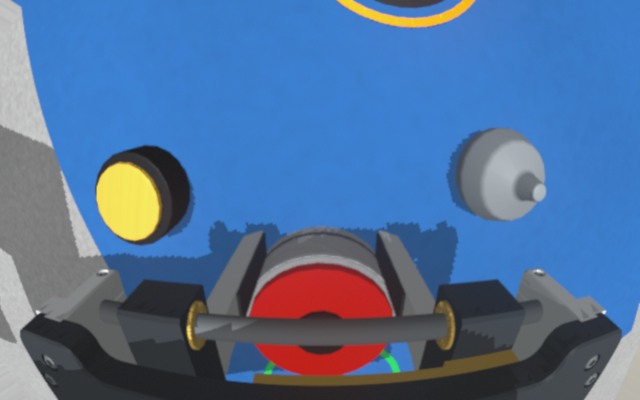

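The wrist view shows the red lid at (320,320), centred between the two fingers. The green ring shows just ahead at about (330,365), and the tin and blower are untouched. I'll measure the lid centre from this picture.

```bash
cat >> h.py <<'E'
from scipy.spatial.transform import Rotation as Ro
def wz(mask,z,obs):
    c=ctrl.get_calibration("wrist"); v,u=np.nonzero(mask); a=(u-c["cx"])/c["fx"]; b=(v-c["cy"])/c["fy"]; r=np.hypot(a,b)+1e-9
    D=np.stack([a/r*np.sin(r),b/r*np.sin(r),np.cos(r)]); R=Ro.from_euler("xyz",obs["eef_rot"]).as_matrix()
    T=c["hand_eye"]; D=R@T[:3,:3]@D; o=R@T[:3,3]+obs["ee_pos"]
    return (o[:,None]+D*((z-o[2])/D[2])).T
def wlook(img,obs):
    h=cv2.cvtColor(img,cv2.COLOR_RGB2HSV); H,S,V=[h[...,i].astype(int) for i in range(3)]
    for n,m,z in [("red",(S>150)&((H<5)|(H>174))&(V>80),.057),("yel",(H>24)&(H<34)&(S>150)&(V>100),.063),
      ("orange",(H>=10)&(H<22)&(S>150)&(V>200),.0045),("green",(H>50)&(H<85)&(S>110)&(V>80),.0045)]:
        if m.sum()<40: continue
        P=wz(m,z,obs); hull=cv2.convexHull(P[:,:2].astype(np.float32)).astype(float)[:,0]; c,r=cv2.minEnclosingCircle(P[:,:2].astype(np.float32))
        print(n,m.sum(),"encl",c,r,"fit",circ(P))
E
python3 - <<'E'
from h import *
wlook(np.load("w1.npz")["img"],ctrl.get_obs())
E
```

```text
red 8371 encl (0.4995920658111572, -0.1888584941625595) 0.04232960194349289 fit (array([ 0.49930769, -0.18845001]), np.float64(0.03178454400055708))
yel 3667 encl (0.510083019733429, -0.07169357687234879) 0.09726393222808838 fit (array([ 0.49593295, -0.06599002]), np.float64(0.06574005887155786))
orange 204 encl (0.5171103477478027, -0.12522757053375244) 0.1695990264415741 fit (array([ 0.53328577, -0.18015832]), np.float64(0.16706016685769298))
green 252 encl (0.472552627325058, -0.2870827913284302) 0.06057143583893776 fit (array([ 0.46737185, -0.29994506]), np.float64(0.059190126095173545))
```

Run:
```python
from h import *
push([(.474,-.269,-107,6),(.4645,-.301,-107,6)],off=.0333)
```

```text
{"dp":[-0.35,0.02,0.01],"twist":-0.17},
{"dp":[-0.35,0.01,0.01],"twist":-0.17},
{"dp":[-0.35,0.01,0.01],"twist":-0.16},
{"dp":[-0.35,0.01,0.01],"twist":-0.17},
{"dp":[-0.35,0,0],"twist":-0.16},
{"dp":[-0.36,0,0.01],"twist":-0.17},
{"dp":[-0.14,0,0],"twist":0},
{"dp":[-0.14,0,0],"twist":0},
{"dp":[-0.14,0,0],"twist":0},
{"dp":[-0.14,0,0],"twist":0},
{"dp":[-0.14,0,0],"twist":0},
{"dp":[-0.13,0.01,0],"twist":0},

end 0.47442156990681306 -0.2691038885111478 0.011964153261964325 73.00556462422391
```

Call:
step_arm(deltas=[{"dp": [-0.35,0,0],"twist": -0.2},{"dp": [-0.35,0,0],"twist": -0.2},{"dp": [-0.35,0,0],"twist": -0.2},{"dp": [-0.35,0,0],"twist": -0.2},{"dp": [-0.35,0,0],"twist": -0.1},{"dp": [-0.35,0,0],"twist": -0.1},{"dp": [-0.2,0,0],"twist": 0},{"dp": [-0.15,0,0],"twist": 0},{"dp": [-0.15,0,0],"twist": 0},{"dp": [-0.15,0,0],"twist": 0},{"dp": [-0.1,0,0],"twist": 0},{"dp": [0,0,0],"twist": 0}])

```text
time_s: 8.25
ee_pos: [0.4728, -0.2647, 0.0136]
eef_rot: [-3.142, -0.0, 1.274]
force: [1.1, 1.6, 3.7]
grip_width: 0.0706
grip_force: 2.4
```

Run:
```python
from h import *
o=ctrl.get_obs(); print(o["ee_pos"],np.degrees(o["eef_rot"]),o["force"])
img,d=ctrl.camera("wrist"); wlook(img,o)
push([(.4645,-.301,-107,2)],off=.0333)
```

```text
[ 0.4728043  -0.26474702  0.01361222] [-1.79997530e+02 -2.64669047e-02  7.29861246e+01] [1.08154015 1.59288851 3.69284492]
red 8364 encl (0.46465206146240234, -0.2977612316608429) 0.042499788105487823 fit (array([ 0.46437596, -0.29724224]), np.float64(0.031825547011875864))
yel 1824 encl (0.42592018842697144, -0.10066354274749756) 0.020108120515942574 fit (array([ 0.42393412, -0.10472526]), np.float64(0.011661619038642976))
green 1314 encl (0.4819828271865845, -0.2697044610977173) 0.050978388637304306 fit (array([ 0.4677167 , -0.30038801]), np.float64(0.057804947639380475))
{"dp":[-0.05,0.03,0.02],"twist":0},
{"dp":[-0.05,0.04,0.02],"twist":0},
end 0.47430435824973066 -0.26936530764702443 0.011957334350736495 72.99692999101642
```

Call:
step_arm(deltas=[{"dp": [-0.05,0,0],"twist": 0},{"dp": [-0.05,0,0],"twist": 0},{"dp": [0,0,0],"twist": 0},{"dp": [0.1,0,0],"twist": 0},{"dp": [0.5,0,0],"twist": 0},{"dp": [0.8,0,0],"twist": 0},{"dp": [0.3,0,-0.7],"twist": 0},{"dp": [0,0,-0.9],"twist": 0},{"dp": [0,0,-0.9],"twist": 0},{"dp": [0,0,0],"twist": 0}])

```text
time_s: 9.3
ee_pos: [0.4929, -0.2043, 0.1176]
eef_rot: [3.135, 0.001, 1.274]
force: [0.9, -0.9, -0.5]
grip_width: 0.0703
grip_force: 0.0
```

Run:
```python
from h import *
o=ctrl.get_obs(); print(o["ee_pos"],np.degrees(o["eef_rot"]),o["force"])
img,d=ctrl.camera("wrist"); wlook(img,o)
b=np.array([.529,.259])+.06*np.array([-np.cos(np.radians(-87)),-np.sin(np.radians(-87))]); print(b)
plan([(*b,.11,93,20)],nd=2)
```

```text
[ 0.49294178 -0.20428889  0.11760945] [1.79639791e+02 8.05063663e-02 7.30096977e+01] [ 0.88510561 -0.93054639 -0.53011971]
red 2597 encl (0.46340784430503845, -0.29996681213378906) 0.040836773812770844 fit (array([ 0.46531916, -0.29392783]), np.float64(0.027103885678484322))
yel 1914 encl (0.42329132556915283, -0.08702214062213898) 0.021621327847242355 fit (array([ 0.42307939, -0.08715566]), np.float64(0.015011868848132754))
orange 119 encl (0.5135867595672607, -0.06424810737371445) 0.14238731563091278 fit (array([ 0.51810945, -0.14904186]), np.float64(0.14807637148215744))
green 1129 encl (0.4666421115398407, -0.30284926295280457) 0.06322651356458664 fit (array([ 0.46660893, -0.30277505]), np.float64(0.0601430074623672))
[0.52585984 0.31891777]
{"dp":[0.64,-0.15,0.01],"twist":-0.25},
{"dp":[0.64,-0.14,0.01],"twist":-0.25},
{"dp":[0.64,-0.13,0.01],"twist":-0.25},
{"dp":[0.64,-0.12,0.01],"twist":-0.25},
{"dp":[0.65,-0.11,0.01],"twist":-0.25},
{"dp":[0.65,-0.09,0.01],"twist":-0.25},
{"dp":[0.65,-0.08,0],"twist":-0.25},
{"dp":[0.65,-0.07,0.01],"twist":-0.25},
{"dp":[0.65,-0.06,0],"twist":-0.25},
{"dp":[0.65,-0.05,0.01],"twist":-0.25},
{"dp":[0.65,-0.04,0],"twist":-0.25},
{"dp":[0.66,-0.03,0.01],"twist":-0.25},

{"dp":[0.66,-0.01,0],"twist":-0.25},
{"dp":[0.65,0,0.01],"twist":-0.25},
{"dp":[0.66,0.01,0],"twist":-0.25},
{"dp":[0.65,0.02,0.01],"twist":-0.25},
{"dp":[0.65,0.03,0],"twist":-0.25},
{"dp":[0.66,0.04,0.01],"twist":-0.25},
{"dp":[0.65,0.05,0],"twist":-0.25},
{"dp":[0.65,0.07,0.01],"twist":-0.25},
end 0.5259276630747405 0.3187745215547559 0.10986776505614677 92.99891568387062
```

Call:
step_arm(deltas=[{"dp": [0.65,-0.15,0],"twist": -0.25},{"dp": [0.65,-0.15,0],"twist": -0.25},{"dp": [0.65,-0.15,0],"twist": -0.25},{"dp": [0.65,-0.1,0],"twist": -0.25},{"dp": [0.65,-0.1,0],"twist": -0.25},{"dp": [0.65,-0.1,0],"twist": -0.25},{"dp": [0.65,-0.1,0],"twist": -0.25},{"dp": [0.65,-0.05,0],"twist": -0.25},{"dp": [0.65,-0.05,0],"twist": -0.25},{"dp": [0.65,-0.05,0],"twist": -0.25},{"dp": [0.65,-0.05,0],"twist": -0.25},{"dp": [0.65,-0.05,0],"twist": -0.25}])

```text
time_s: 10.55
ee_pos: [0.5098, 0.1122, 0.1118]
eef_rot: [-3.139, 0.001, 1.484]
force: [0.2, -0.1, -0.7]
grip_width: 0.0704
grip_force: 0.0
```

Call:
step_arm(deltas=[{"dp": [0.65,0,0],"twist": -0.25},{"dp": [0.65,0,0],"twist": -0.25},{"dp": [0.65,0,0],"twist": -0.25},{"dp": [0.65,0,0],"twist": -0.25},{"dp": [0.65,0.05,0],"twist": -0.25},{"dp": [0.65,0.05,0],"twist": -0.25},{"dp": [0.65,0.05,0],"twist": -0.25},{"dp": [0.65,0.05,0],"twist": -0.25},{"dp": [0,0,0],"twist": 0},{"dp": [0,0,0],"twist": 0}])

```text
time_s: 11.55
ee_pos: [0.5234, 0.3187, 0.1118]
eef_rot: [-3.139, 0.001, 1.623]
force: [-0.2, -1.4, 0.3]
grip_width: 0.0704
grip_force: 0.0
```

Run:
```python
from h import *
o=ctrl.get_obs(); print(o["ee_pos"],np.degrees(o["eef_rot"]))
img,d=ctrl.camera("wrist"); wlook(img,o); img,d=ctrl.camera("top"); look(img)
b=[.52586,.31892]
plan([(*b,.1,93,2),(*b,.012,93,4)],nd=2)
```

```text
[0.52340863 0.31869635 0.11177585] [-1.79872732e+02  7.75496733e-02  9.30083131e+01]
yel 5161 encl (0.5311488509178162, 0.26092565059661865) 0.0419781319797039 fit (array([0.53108047, 0.26141289]), np.float64(0.030940206979415793))
red 1018 mean [ 0.46029615 -0.30082414] encl [ 0.46011868 -0.30119279] 0.0404 fit None
yel 790 mean [0.5286198 0.2598052] encl [0.52939492 0.25936386] 0.0392 fit None
orange 752 mean [0.6294188  0.01179237] encl [0.62878013 0.01265586] 0.0623 fit (array([0.62898699, 0.01231493]), np.float64(0.04481366723309766))
green 358 mean [ 0.4695604 -0.2881058] encl [ 0.46420091 -0.30110794] 0.0631 fit (array([ 0.46427106, -0.30143468]), np.float64(0.060240467676554575))
white 245 mean [0.51883906 0.31614453] encl [0.5213536  0.30629513] 0.0436 fit (array([0.51303559, 0.00258221]), np.float64(0.28722542585510635))
{"dp":[0.01,0.03,0.16],"twist":-0.01},
{"dp":[0.01,0.02,0.16],"twist":-0.01},
{"dp":[0,0,0.55],"twist":0},
{"dp":[0,0,0.55],"twist":0},
{"dp":[0,0,0.55],"twist":0},
{"dp":[0,0,0.55],"twist":0},
end 0.5258315916651056 0.31895195393503495 0.011827295287326293 93.01261958021702
```

Call:
step_arm(deltas=[{"dp": [0,0.05,0.15],"twist": 0},{"dp": [0,0.05,0.15],"twist": 0},{"dp": [0,0,0.5],"twist": 0},{"dp": [0,0,0.5],"twist": 0},{"dp": [0,0,0.6],"twist": 0},{"dp": [0,0,0.5],"twist": 0},{"dp": [0,0,0],"twist": 0}])

```text
time_s: 12.35
ee_pos: [0.5268, 0.318, 0.0143]
eef_rot: [-3.137, 0.002, 1.622]
force: [-0.5, -0.4, -0.3]
grip_width: 0.0706
grip_force: 0.0
```

Run:
```python
from h import *
o=ctrl.get_obs(); print(o["ee_pos"],np.degrees(o["eef_rot"]),o["force"])
push([(.530,.260,-87,4),(.535,.175,-87,7),(.555,.112,-55,9),(.606,.041,-52,7),(.629,.0125,-52,6)],off=.0333,stop=.014)
```

```text
[0.52677051 0.31800688 0.01428506] [-1.79736209e+02  1.25911458e-01  9.29481104e+01] [-0.45267402 -0.35416388 -0.30056268]
{"dp":[-0.15,0,0],"twist":0},
{"dp":[-0.16,0,0],"twist":0},
{"dp":[-0.15,0,0],"twist":-0.01},
{"dp":[-0.16,0.01,0.01],"twist":0},
{"dp":[-0.3,0,0],"twist":0},
{"dp":[-0.3,0,0],"twist":0},
{"dp":[-0.31,0,0],"twist":0},
{"dp":[-0.3,0,0],"twist":0},
{"dp":[-0.31,0,0],"twist":0},
{"dp":[-0.3,0,0],"twist":0},
{"dp":[-0.31,0.01,0],"twist":0},
{"dp":[-0.19,0,0],"twist":-0.89},

{"dp":[-0.19,-0.01,0],"twist":-0.89},
{"dp":[-0.19,-0.03,0],"twist":-0.89},
{"dp":[-0.19,-0.04,0],"twist":-0.89},
{"dp":[-0.18,-0.05,0],"twist":-0.89},
{"dp":[-0.18,-0.06,0],"twist":-0.89},
{"dp":[-0.18,-0.07,0],"twist":-0.89},
{"dp":[-0.17,-0.09,0],"twist":-0.89},
{"dp":[-0.17,-0.09,0],"twist":-0.88},
{"dp":[-0.31,0,0],"twist":-0.11},
{"dp":[-0.31,-0.01,0],"twist":-0.11},
{"dp":[-0.31,-0.01,0],"twist":-0.11},
{"dp":[-0.31,-0.01,0],"twist":-0.11},

{"dp":[-0.32,-0.01,0],"twist":-0.1},
{"dp":[-0.31,-0.01,0],"twist":-0.11},
{"dp":[-0.32,-0.02,0],"twist":-0.1},
{"dp":[-0.15,0,0],"twist":0},
{"dp":[-0.15,0,0],"twist":0},
{"dp":[-0.15,0,0],"twist":0},
{"dp":[-0.15,0,0],"twist":0},
{"dp":[-0.16,0.01,0],"twist":0},
{"dp":[-0.15,0,0],"twist":0},
end 0.6083156285585989 0.03871550858010234 0.013885060031845581 127.98811038932119
```

Call:
step_arm(deltas=[{"dp": [-0.15,0,0],"twist": 0},{"dp": [-0.15,0,0],"twist": 0},{"dp": [-0.15,0,0],"twist": 0},{"dp": [-0.15,0,0],"twist": 0},{"dp": [-0.3,0,0],"twist": 0},{"dp": [-0.3,0,0],"twist": 0},{"dp": [-0.3,0,0],"twist": 0},{"dp": [-0.3,0,0],"twist": 0},{"dp": [-0.3,0,0],"twist": 0},{"dp": [-0.3,0,0],"twist": 0},{"dp": [-0.3,0,0],"twist": 0},{"dp": [-0.2,0,0],"twist": -0.9}])

```text
time_s: 13.55
ee_pos: [0.5343, 0.2025, 0.0181]
eef_rot: [3.141, -0.001, 1.685]
force: [-2.3, 6.1, 5.3]
grip_width: 0.071
grip_force: 3.5
```

Call:
step_arm(deltas=[{"dp": [-0.2,0,0],"twist": -0.9},{"dp": [-0.2,-0.05,0],"twist": -0.9},{"dp": [-0.2,-0.05,0],"twist": -0.9},{"dp": [-0.2,-0.05,0],"twist": -0.9},{"dp": [-0.2,-0.05,0],"twist": -0.9},{"dp": [-0.2,-0.05,0],"twist": -0.9},{"dp": [-0.2,-0.1,0],"twist": -0.9},{"dp": [-0.2,-0.1,0],"twist": -0.9},{"dp": [0,0,0],"twist": 0}])

```text
time_s: 14.45
ee_pos: [0.5386, 0.1354, 0.0178]
eef_rot: [3.141, 0.0, 2.188]
force: [-0.1, 0.5, -0.1]
grip_width: 0.0707
grip_force: 0.2
```

Run:
```python
from h import *
o=ctrl.get_obs(); print(o["ee_pos"],np.degrees(o["eef_rot"]),o["force"])
img,d=ctrl.camera("wrist"); cv2.imwrite("pics/w3.png",img[:,:,::-1]); wlook(img,o)
push([(.606,.041,-52,6),(.629,.0125,-52,6)],off=.0333,stop=.014)
```

```text
[0.53864743 0.13537843 0.01783015] [1.79980845e+02 1.58715786e-02 1.25390227e+02] [-0.13351406  0.52367829 -0.10072915]
yel 8545 encl (0.5595601201057434, 0.10859169065952301) 0.04275461658835411 fit (array([0.55844963, 0.10839333]), np.float64(0.03175579936380273))
orange 216 encl (0.6255614161491394, 0.060154739767313004) 0.08922096341848373 fit (array([0.59148443, 0.06979263]), np.float64(0.07126037619839203))
{"dp":[-0.35,0,0.02],"twist":-0.11},
{"dp":[-0.35,-0.01,0.01],"twist":-0.11},
{"dp":[-0.34,-0.01,0.02],"twist":-0.12},
{"dp":[-0.34,-0.01,0.01],"twist":-0.11},
{"dp":[-0.35,-0.02,0.02],"twist":-0.12},
{"dp":[-0.34,-0.02,0.01],"twist":-0.11},
{"dp":[-0.15,0,0],"twist":0},
{"dp":[-0.15,0,0],"twist":0},
{"dp":[-0.15,0,0],"twist":0},
{"dp":[-0.16,0,0],"twist":0},
{"dp":[-0.15,0.01,0],"twist":0},
{"dp":[-0.16,0,0],"twist":0},

end 0.6083580451347802 0.03862364236051668 0.01400716985751031 127.98808272230926
```

View pics/w3.png

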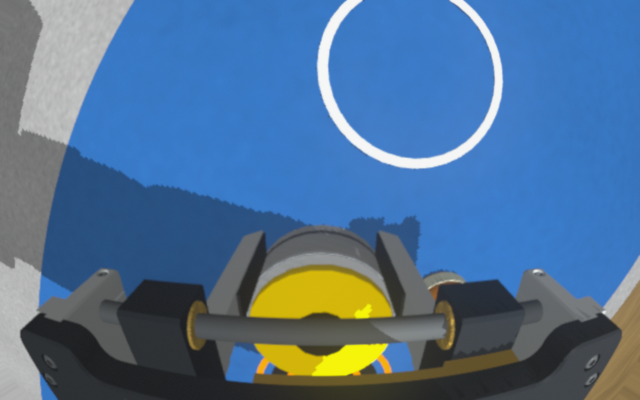

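The wrist view shows the yellow lid cradled at (320,320), with the orange ring ahead at about (325,370). The jar cap at (445,283) is clear of the finger. I'll continue onto the orange mark.

Call:
step_arm(deltas=[{"dp": [-0.35,0,0.05],"twist": -0.1},{"dp": [-0.35,0,0.05],"twist": -0.1},{"dp": [-0.35,0,0],"twist": -0.1},{"dp": [-0.35,0,0],"twist": -0.1},{"dp": [-0.35,-0.05,0],"twist": -0.1},{"dp": [-0.35,0,0],"twist": -0.1},{"dp": [-0.2,0,0],"twist": 0},{"dp": [-0.15,0,0],"twist": 0},{"dp": [-0.15,0,0],"twist": 0},{"dp": [-0.15,0,0],"twist": 0},{"dp": [-0.1,0,0],"twist": 0},{"dp": [0,0,0],"twist": 0}])

```text
time_s: 15.7
ee_pos: [0.6054, 0.0443, 0.0141]
eef_rot: [3.141, -0.0, 2.228]
force: [-2.4, 3.6, 8.9]
grip_width: 0.0704
grip_force: 6.8
```

Run:
```python
from h import *
o=ctrl.get_obs(); print(o["ee_pos"],np.degrees(o["eef_rot"]),o["force"])
img,d=ctrl.camera("wrist"); wlook(img,o)
push([(.629,.0125,-52,2)],off=.0333,stop=.015)
```

```text
[0.60537022 0.04425983 0.01411092] [ 1.79967119e+02 -8.11922950e-03  1.27683105e+02] [-2.3925129   3.63493449  8.8640314 ]
red 569 encl (0.4562537372112274, -0.29715144634246826) 0.04583581164479256 fit (array([ 0.45401841, -0.29814287]), np.float64(0.02733840179870131))
yel 8533 encl (0.6261462569236755, 0.018705612048506737) 0.04231365770101547 fit (array([0.62509407, 0.01920669]), np.float64(0.031425166354572105))
orange 918 encl (0.6642801761627197, 0.02695314958691597) 0.09483180195093155 fit (array([ 0.65036874, -0.01168376]), np.float64(0.08921212433274439))
{"dp":[-0.08,-0.01,-0.01],"twist":-0.04},
{"dp":[-0.08,-0.01,-0.01],"twist":-0.04},
end 0.6086220520211575 0.03872149203149787 0.014881873465499164 128.00914392083
```

Call:
step_arm(deltas=[{"dp": [-0.1,0,0],"twist": 0},{"dp": [-0.05,0,0],"twist": 0},{"dp": [0,0,0],"twist": 0},{"dp": [0.1,0,0],"twist": 0},{"dp": [0.4,0,0],"twist": 0},{"dp": [0.6,0,0],"twist": 0},{"dp": [0.3,0,-0.7],"twist": 0},{"dp": [0,0,-0.9],"twist": 0},{"dp": [0,0,-0.9],"twist": 0},{"dp": [0,0,0],"twist": 0}])

```text
time_s: 16.75
ee_pos: [0.5758, 0.0845, 0.118]
eef_rot: [3.136, 0.004, 2.23]
force: [-0.0, 0.1, -0.4]
grip_width: 0.0704
grip_force: 0.0
```

Run:
```python
from h import *
o=ctrl.get_obs(); print(o["ee_pos"],np.degrees(o["eef_rot"]),o["force"])
img,d=ctrl.camera("wrist"); cv2.imwrite("pics/w4.png",img[:,:,::-1]); wlook(img,o)
```

```text
[0.57576229 0.08448084 0.11801799] [179.67214123   0.22703411 127.77151588] [-0.00429129  0.13252916 -0.35447367]
yel 3555 encl (0.5397626757621765, -0.0248841755092144) 0.13861921429634094 fit (array([ 0.53559828, -0.00940955]), np.float64(0.09843555789287178))
orange 761 encl (0.6118137836456299, -0.04877538979053497) 0.24581316113471985 fit (array([ 0.61970561, -0.05862608]), np.float64(0.11665300200878075))
green 260 encl (0.7443521022796631, 0.5898259878158569) 0.050310902297496796 fit (array([0.7304863 , 0.59889355]), np.float64(0.034236442694200196))
```

View pics/w4.png

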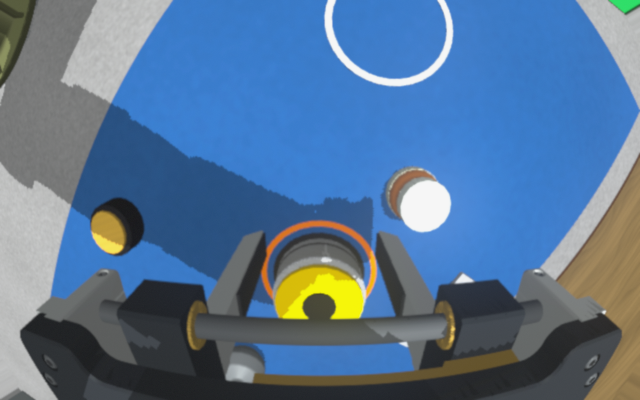

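The wrist view shows the yellow pot inside the orange ring at (320,280), and the jar at (420,200) hasn't moved. I'll back off for a clear top view and close the fingers.

Call:
step_arm(deltas=[{"dp": [0.8,0,0],"twist": 0},{"dp": [0.8,0,0],"twist": 0},{"dp": [0.8,0,0],"twist": 0},{"dp": [0.8,0,0],"twist": 0},{"dp": [0,0,0],"twist": 0},{"dp": [0,0,0],"twist": 0}], gripper=-1)

```text
time_s: 17.4
ee_pos: [0.4953, 0.185, 0.1124]
eef_rot: [-3.14, -0.0, 2.231]
force: [0.8, -0.7, -0.1]
grip_width: 0.0259
grip_force: 0.0
```

Run:
```python
from h import *
o=ctrl.get_obs(); print(o["ee_pos"],np.degrees(o["eef_rot"]),o["grip_width"])
img,d=ctrl.camera("top"); cv2.imwrite("pics/top5.png",img[:,:,::-1]); look(img)
for r in ctrl.cut_out("top","fresh_pot")[:1]:
    P=pts("top",r["pixels"],d); print(np.median(P,0),r["conf"])
P=pts("top",np.hypot(*(np.indices(d.shape)-np.array([179,307])[:,None,None]))<14,d); print("lid z",np.median(P,0))
```

```text
[0.49526022 0.1849952  0.11241741] [-1.79911179e+02 -2.11519911e-02  1.27836528e+02] 0.025896474822997496
red 1016 mean [ 0.460297  -0.3007877] encl [ 0.46011868 -0.30119279] 0.0404 fit None
yel 903 mean [0.6288308  0.01175338] encl [0.62923253 0.01138902] 0.0395 fit None
orange 323 mean [0.6291751  0.01125301] encl [0.62878013 0.01265586] 0.0623 fit (array([0.62880314, 0.01286998]), np.float64(0.060041170122877865))
green 357 mean [ 0.46965876 -0.2879528 ] encl [ 0.46420091 -0.30110794] 0.0631 fit (array([ 0.46426957, -0.30144818]), np.float64(0.06022176084963782))
white 83 mean [0.5783778  0.23724633] encl [0.57809043 0.23666304] 0.0178 fit (array([ 0.41462967, -0.00516146]), np.float64(0.2754745540441507))
[0.6266473  0.0114451  0.06155548] 0.58
lid z [0.62064765 0.01153627 0.06254183]
```

View pics/top5.png

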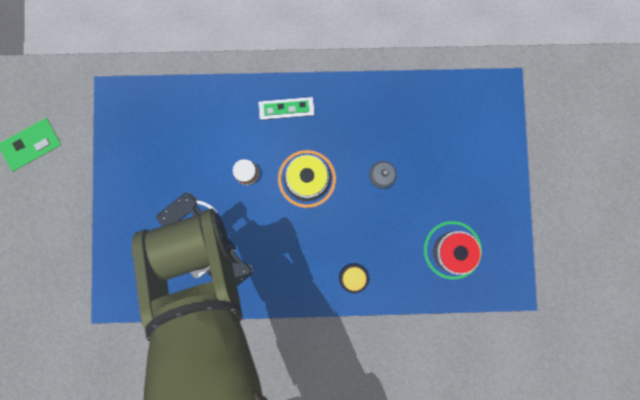

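Both pots stand inside their rings: yellow at (307,175) and red at (459,253), each about 4 mm or less off centre. Next I'll press the lid with closed fingers.

Call:
step_arm(deltas=[{"dp": [-0.6,0,0],"twist": 0},{"dp": [-0.7,0,0],"twist": 0},{"dp": [-0.7,0,0],"twist": 0},{"dp": [-0.7,0,0],"twist": 0},{"dp": [-0.7,0,0],"twist": 0},{"dp": [-0.7,0,0],"twist": 0},{"dp": [-0.7,0,0],"twist": 0},{"dp": [-0.65,0,0],"twist": 0},{"dp": [0,0,0.4],"twist": 0},{"dp": [0,0,0.2],"twist": 0},{"dp": [0,0,0],"twist": 0},{"dp": [0,0,0],"twist": 0}])

```text
time_s: 18.7
ee_pos: [0.6295, 0.0125, 0.0896]
eef_rot: [-3.141, -0.0, 2.23]
force: [-0.5, -0.7, 0.5]
grip_width: 0.0002
grip_force: 0.0
```

Run:
```python
from h import *
o=ctrl.get_obs(); print(o["ee_pos"],np.degrees(o["eef_rot"]),o["force"],o["grip_width"])
plan([(.6288,.0117,.074,128,3)])
```

```text
[0.62954864 0.01249837 0.08956254] [-1.79989657e+02 -5.28655662e-03  1.27785363e+02] [-0.49257437 -0.65158246  0.4776864 ] 0.00023717289916284426
{"dp":[0,-0.01,0.13],"twist":-0.02},
{"dp":[0,-0.01,0.13],"twist":-0.02},
{"dp":[0,-0.01,0.13],"twist":-0.01},
end 0.6286012911465226 0.011761805027181497 0.07396253783928104 127.98536319101662
```

Call:
step_arm(deltas=[{"dp": [0,0,0.2],"twist": 0},{"dp": [0,0,0.2],"twist": 0},{"dp": [0,0,0.05],"twist": 0},{"dp": [0,0,0.05],"twist": 0},{"dp": [0,0,0.05],"twist": 0},{"dp": [0,0,0.05],"twist": 0},{"dp": [0,0,0],"twist": 0},{"dp": [0,0,0],"twist": 0}])

```text
time_s: 19.5
ee_pos: [0.6296, 0.0124, 0.0655]
eef_rot: [3.142, 0.0, 2.23]
force: [-0.3, -0.1, -0.7]
grip_width: 0.0006
grip_force: 0.0
```

Call:
step_arm(deltas=[{"dp": [0,0,0.05],"twist": 0},{"dp": [0,0,0.05],"twist": 0},{"dp": [0,0,0],"twist": 0},{"dp": [0,0,0],"twist": 0}])

```text
time_s: 19.9
ee_pos: [0.6298, 0.0125, 0.0617]
eef_rot: [3.141, 0.0, 2.23]
force: [-0.4, 0.1, 2.6]
grip_width: 0.0004
grip_force: 1.5
```

Call:
step_arm(deltas=[{"dp": [0,0,0.05],"twist": 0},{"dp": [0,0,0],"twist": 0},{"dp": [0,0,0],"twist": 0}])

```text
time_s: 20.2
ee_pos: [0.6299, 0.0124, 0.0611]
eef_rot: [3.141, 0.001, 2.23]
force: [-7.0, -1.5, 17.2]
grip_width: 0.0004
grip_force: 8.6
```

Call:
step_arm(deltas=[{"dp": [0,0,0.03],"twist": 0},{"dp": [0,0,0],"twist": 0},{"dp": [0,0,0],"twist": 0}])

```text
time_s: 20.5
ee_pos: [0.63, 0.0124, 0.061]
eef_rot: [3.14, 0.001, 2.23]
force: [-12.7, 0.3, 27.4]
grip_width: 0.0003
grip_force: 13.5
```

The height stalls at 0.061 while the force climbs to 27 N, so the lid is against its stop. I'll raise straight up and check.

Call:
step_arm(deltas=[{"dp": [0,0,-0.1],"twist": 0},{"dp": [0,0,-0.2],"twist": 0},{"dp": [0,0,-0.7],"twist": 0},{"dp": [0,0,-0.7],"twist": 0},{"dp": [0.7,0,0],"twist": 0},{"dp": [0.8,0,0],"twist": 0},{"dp": [0.8,0,0],"twist": 0},{"dp": [0.8,0,0],"twist": 0},{"dp": [0.8,0,0],"twist": 0},{"dp": [0.8,0,0],"twist": 0},{"dp": [0,0,0],"twist": 0},{"dp": [0,0,0],"twist": 0}])

```text
time_s: 21.7
ee_pos: [0.5145, 0.1613, 0.1265]
eef_rot: [3.141, 0.0, 2.231]
force: [0.5, 0.1, -0.1]
grip_width: 0.0007
grip_force: 0.0
```

Run:
```python
from h import *
o=ctrl.get_obs(); print(o["ee_pos"],o["force"],o["time_s"])
img,d=ctrl.camera("top"); look(img)
h=cv2.cvtColor(img,cv2.COLOR_RGB2HSV)
for n,m in [("yel",(h[...,0]>24)&(h[...,0]<34)&(h[...,1]>150)),("red",(h[...,1]>150)&((h[...,0]<5)|(h[...,0]>172)))]:
    m=m.copy(); m[:125]=0
    if n=="yel": m[215:]=0
    print(n,np.median(pts("top",m,d),0))
img,d=ctrl.camera("scene"); cv2.imwrite("pics/s.png",img[:,:,::-1])
```

```text
[0.5145069  0.16126051 0.12650471] [ 0.54954101  0.1152609  -0.06772873] 21.7
red 1017 mean [ 0.46026674 -0.300748  ] encl [ 0.46011868 -0.30119279] 0.0404 fit None
yel 893 mean [0.62851405 0.01181233] encl [0.62820792 0.01245362] 0.0392 fit None
orange 327 mean [0.62906903 0.01138254] encl [0.62892228 0.01258456] 0.0624 fit (array([0.62883821, 0.01286826]), np.float64(0.060028048822697855))
green 358 mean [ 0.4695604 -0.2881058] encl [ 0.46420091 -0.30110794] 0.0631 fit (array([ 0.46427106, -0.30143468]), np.float64(0.060240467676554575))
white 67 mean [0.45387805 0.21849075] encl [0.45509148 0.21672705] 0.0117 fit (array([ 0.39241106, -0.03239893]), np.float64(0.2678594207183036))
yel [0.62890763 0.01197298 0.05752128]
red [ 0.46027579 -0.29987443  0.05752086]
```

View pics/s.png

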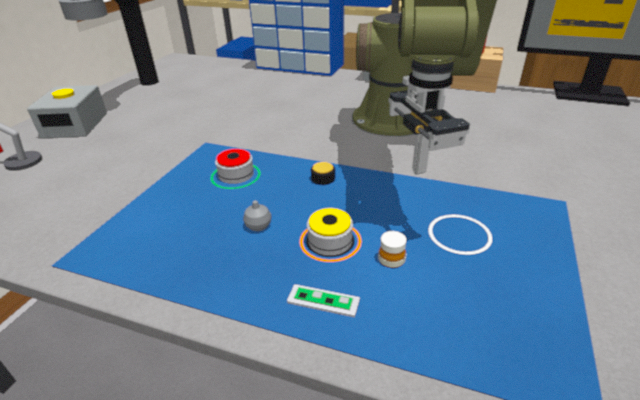

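The two lids now read the same height (0.0575). The scene view shows red in the green ring at (236,168), yellow in the orange ring at (330,232), and the bystanders where they were.

```bash
python3 -c "
from station import ctrl; print(ctrl.hand_in())"
```

```text
the job is handed in; nothing more can be done
None
```

The job is handed in at about 22 s: the red-lidded pot stands inside the green ring and the yellow-lidded pot inside the orange ring, each within about 4 mm of centre, with the yellow lid pressed fully home and the bystanders left where they were.

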